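# Pick the firm cushion for the mug carton

### The arm

A 6-joint arm with a two-finger parallel gripper is mounted at the origin on the work surface. World frame = base frame: x ahead of the robot, y to its left, z up, the work surface at z = 0. Lengths are in m, angles in rad, forces in N, time in s.
With the tool pointing down it reaches from about 0.35 to 1 m from the base axis. Payload 7.1 kg.
Tool frame: the origin (TCP) lies at the very end of the fingers, on their centre line; the grasp point (between the pads) lies 19 mm behind it (ctrl.hold_point_z is the distance from the TCP to the grasp point, in m); z points along the fingers, y is the direction in which the jaws open and shut (so a half turn about z gives the same grasp; the last joint's range is limited). The gripper opens to 85 mm and grips with 20 to 120 N. Pads are 22 mm wide; open, the fingers measure 114 mm over their backs; the gripper's body (76 mm by 85 mm) begins 54 mm behind the grasp point. The pads swing forward as they close: fully open they stand 13 mm farther back than shut.
Start: joints at [-1.191, 0.423, 1.63, -0, 1.089, -0.019], TCP at [0.243, -0.576, 0.193] pointing down, gripper open.
Joint ranges: [-3, 3], [-0.9, 2.11], [0.09, 2.58], [-1.31, 4.45], [0.11, 2.69], [-2.54, 2.54]. Speed limits (rad/s): [2.39, 2.39, 3.01, 3.14, 3.14, 3.14].

### API

Orientations are given as a 3x3 rotation matrix whose columns are the frame's x, y, z axes.
In Python, from workcell import ctrl gives the robot as it stands. The module is installed in compiled form; this text tells all that it offers.
- The arm moves only by the tool send_rows, never from a script. Its argument "series" is a list of rows, each a list of 7 numbers: the turn, a rotation vector about the tool's x, y, z in rad, then the shift along the tool's x, y, z in mm, then the opening in per cent of the stroke, from 0 (shut) to 100 (fully open). In form: [[wx, wy, wz, tx, ty, tz, fingers], ...]. A call has 1 to 5 rows; each row is the pose to reach, as a shift and turn from the pose measured when the call began, along the tool's axes at that moment; what a row does not reach only later rows make up. A row lasts 1/8 s, in which the tool goes at most 62.5 mm and 10.7 degrees, less where a joint would pass 70% of its speed; a pose out of reach is approached as far as the arm can. A call with a gripper value outside its range is refused whole. The fingers move at their own pace and stop on an object; "squeeze" is the grip in N (left out, the last holds). Time passes only in rows, so rows that repeat a pose let the fingers close. It gives the time, the measured TCP pose, the force and the opening at its end, in the units of the state.
- ctrl.get_obs(): the state, without advancing time (a new reading comes with each control period).
- ctrl.snapshot(name): name is "scene" or "top" or "wrist"; returns a dict with "image" (480x640x3 uint8, red, green, blue), "depth" (480x640 float32, m along the optical axis (not along the pixel's ray), 0 where there is no reading), "intrinsics" (3x3 intrinsics, pixels), "dist" ([k1, k2, p1, p2, k3] as OpenCV has them; the pictures are not rectified), "pose" (4x4, takes a point from camera to world coordinates). Camera axes: x right, y up, looking along -z (the intrinsics and any distortion apply to the point x, -y, -z); pixel columns grow to the right and rows downward; lengths in m; the calibration is good to about 2 mm. A picture is of the moment at which its call begins.
- ctrl.job_done(): hands the job in, once; it reports no verdict.
Trained networks look in a picture, given as the dict that the camera call returned (one of the last four; its "shot" number tells which), for a name from the list of things; names that differ only in an ending like _2 or _b are one class to them, and where a whole thing is asked for, a point or a joint stands for the part that bears it (a point fixed in the world has none). Each returns a list of dicts, best first, with "score" (0 to 1); they miss things now and then, are a little off and sometimes report something else, mostly with a low value. They report only what shows in the picture. A call takes as long as a camera call. They do not tell look-alikes from the thing itself.
- ctrl.find_in(picture, label): "position" ([x, y, z] in m, in world coordinates, good to about 4 mm: the middle of the surface that is visible of it).
- ctrl.tip_of(picture, label): "position" ([x, y, z] in m, in world coordinates, good to about 4 mm: a listed point, or the origin of a listed thing).
The state is a dict: "clock": time; "joint_pos": joint angles; "qd": joint speeds; "joint_torque": joint torques, N m; "tcp_pos": TCP position; "ee_rot": TCP orientation; "wrist_force": force on the tool from outside, world axes, zero at the start; "ft_torque": the same for the moment, N m; "grip_width": finger opening in m.
Only numpy, scipy, OpenCV 4.12 (cv2) and the standard library are available. Lean on these libraries where they do the work, as an engineer would, in place of code of your own. Each camera call takes 0.05 s, during which the arm holds its last target. There are 200 camera calls.

### The job

Two look-alike cork cushions with grey foam tops stand on the pottery packing bench, one firm and one soft. Press the foam down about 10 mm from above, pausing there a moment, to feel which cushion is the firm one, then set the firm one upright on the floor of the open carton. Leave the soft one standing where it is, and do not knock the mug that stands between them.

Things in the scene. Friction and masses are not known exactly. Their poses are not given: they have to be found in the camera images.
- pad_a_mid (a point): One of two look-alike cushions on the bench: cork block 70 x 50 x 34 mm high, grey foam top 66 x 46 x 22 mm high; 56 mm overall, about 95 g. This point is its centre, 28 mm up; x along the 70 mm side, z up. Grasp the cork across the 50 mm. One cushion is firm (about 11 N at 10 mm of compression), one soft (about 3 N); nothing visible, nor its place, tells which.
- pad_b_mid (a point): One of two look-alike cushions on the bench: cork block 70 x 50 x 34 mm high, grey foam top 66 x 46 x 22 mm high; 56 mm overall, about 95 g. This point is its centre, 28 mm up; x along the 70 mm side, z up. Grasp the cork across the 50 mm. One cushion is firm (about 11 N at 10 mm of compression), one soft (about 3 N); nothing visible, nor its place, tells which.
- pad_a_foam (a joint): How far the foam top of the cushion of pad_a_mid is pressed down, in m: 0 free, springs back when let go, hits bottom at 0.016. Noise hides sag under 0.5 mm.
- pad_b_foam (a joint): How far the foam top of the cushion of pad_b_mid is pressed down, in m: 0 free, springs back when let go, hits bottom at 0.016. Noise hides sag under 0.5 mm.
- carton_floor (a point): Open cardboard shipping carton, fixed to the bench, 200 x 170 mm outside and 65 mm high, walls 5 mm, short flaps folded outwards and down. This point is the centre of its inner floor, 5 mm above the bench; x runs along the 200 mm side, z up.
- mug_mid (a point): Loose stoneware mug with an olive-glazed rim, 84 mm across and 85 mm high, its handle reaching 74 mm from the mug's axis along +x, standing between the two cushions. This point is on its axis, half-way up. Not to be disturbed.
Mind the look-alikes: they are no part of the job. Leave any blue or turquoise look-alike of the part that bears pad_b_mid alone.

How it is judged:
On the way:
1. the foam of one of the cushions has been pressed 6 to 15 mm down while the cushion stands on the bench (((value of joint pad_a_foam between 0.006 and 0.015 m and height (world z) of pad_a_mid below 0.04 m) or (value of joint pad_b_foam between 0.006 and 0.015 m and height (world z) of pad_b_mid below 0.04 m))), for 0.2 s.
At the end, for the whole second after the job is handed in: The firm cushion (the one whose foam does not sag at all, not even 0.1 mm, under its own weight) stands upright within 10 degrees, at rest on the carton's floor, inside its walls; the soft one still stands upright within 30 mm of where it was (((value of joint pad_a_foam below 0.0001 m and x of pad_a_mid in the frame of carton_floor between -0.075 and 0.075 m and y of pad_a_mid in the frame of carton_floor between -0.06 and 0.06 m and z of pad_a_mid in the frame of carton_floor between 0.018 and 0.036 m and angle between each of pad_a_mid, pad_b_mid's own z axis and vertical below 0.17 rad and linear speed of pad_a below 0.02 m/s and distance of pad_b_mid from where it was at the start of the episode below 0.03 m) or (value of joint pad_b_foam below 0.0001 m and x of pad_b_mid in the frame of carton_floor between -0.075 and 0.075 m and y of pad_b_mid in the frame of carton_floor between -0.06 and 0.06 m and z of pad_b_mid in the frame of carton_floor between 0.018 and 0.036 m and angle between each of pad_b_mid, pad_a_mid's own z axis and vertical below 0.17 rad and linear speed of pad_b below 0.02 m/s and distance of pad_a_mid from where it was at the start of the episode below 0.03 m))); the robot touches nothing.
It fails at once if the mug between the cushions is pushed more than 30 mm or tipped more than 20 degrees (distance of mug_mid from where it was at the start of the episode above 0.03 m or angle between mug_mid's own z axis and vertical above 0.35 rad).
It also fails if it takes over 64 s, if anything falls off the work surface, if the arm or the gripper's body presses on something with over 40 N, if the wrist force passes 120 N, or if a joint passes its speed limit or range.

## Working session

There is one attempt and no reset: what is moved stays moved. The work goes in short steps, Python scripts to look and compute and a tool call to move; the robot and the scene stay as the last step left them, time stands still between calls to the robot, and variables do not carry over. Pictures are saved under pics/ and viewed, about 8 in all and at most 12, crops included, and the job is handed in when it is done.

Besides the shell and the picture viewer there is one more tool, called after "Call:" in YAML: its name, and indented under it one key for each argument. send_rows: Moves the arm, as the interface text tells. Its arguments: {"type":"object","properties":{"series":{"type":"array"},"squeeze":{"type":"number"}},"required":["series"]}

```bash
mkdir -p pics && cat > h.py <<'E'
import numpy as np, cv2
from workcell import ctrl
def world(s):
    K=s["intrinsics"];d=s["depth"];h,w=d.shape
    u,v=np.meshgrid(np.arange(w),np.arange(h))
    p=cv2.undistortPoints(np.stack([u,v],-1).reshape(-1,1,2).astype(np.float64),K,np.array(s["dist"],float)).reshape(h,w,2)
    P=np.stack([p[...,0]*d,-p[...,1]*d,-d],-1)
    T=np.array(s["pose"]); W=P@T[:3,:3].T+T[:3,3]; W[d==0]=np.nan
    return W
def save(s,n): cv2.imwrite(f"pics/{n}.png",s["image"][...,::-1])
E
python3 - <<'E'
from h import *
o=ctrl.get_obs();print(o["clock"],o["tcp_pos"],o["ee_rot"],o["grip_width"],ctrl.hold_point_z)
ims=[]
for n in["top","scene"]:
    s=ctrl.snapshot(n);save(s,n);np.save(n+".npy",world(s))
    for l in["pad_a_mid","carton_floor","mug_mid"]:
        for r in ctrl.tip_of(s,l)[:5]:print(n,l,np.round(r["position"],3),round(r["score"],2))
E
```

```text
0.0 [ 0.24247105 -0.57533281  0.19221035] [[ 9.21521341e-01  3.88327234e-01 -6.13591564e-04]
 [ 3.88327718e-01 -9.21520078e-01  1.52606803e-03]
 [ 2.71768291e-05 -1.64457887e-03 -9.99998647e-01]] 0.08500910882362123 0.0187
top pad_a_mid [ 0.43  -0.013  0.025] 0.74
top pad_a_mid [0.598 0.312 0.006] 0.56
top carton_floor [0.598 0.312 0.006] 0.87
top mug_mid [ 0.481 -0.184  0.044] 0.68
scene pad_a_mid [ 0.432 -0.013  0.028] 0.9
scene carton_floor [0.599 0.316 0.007] 0.6
scene mug_mid [ 0.478 -0.183  0.044] 0.74
```

View pics/top.png

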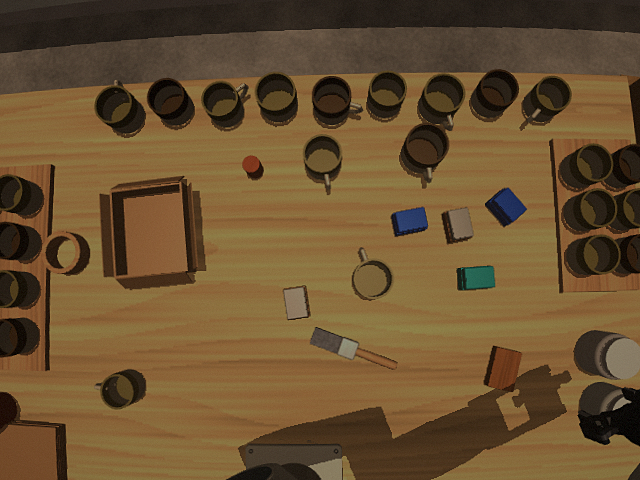

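View pics/scene.png

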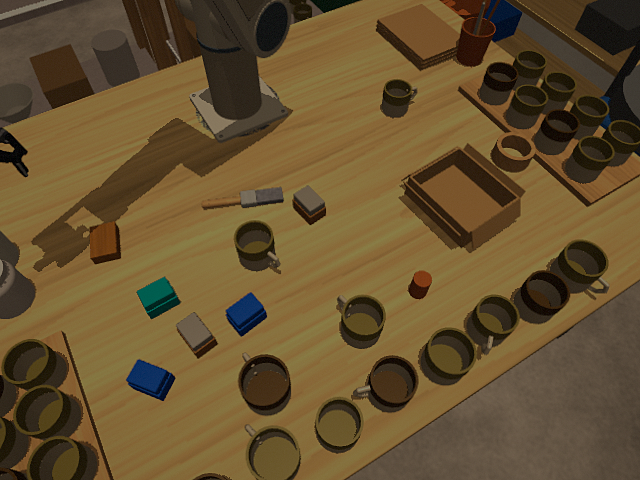

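Top view: grey-topped cushions are at (296,302) and (458,224), with the mug at (371,278) between them. The carton is at (152,232). The look-alikes are blue (410,221), blue (506,206) and teal (476,278). The brown block at (503,368) and the trowel at (350,345) are not cushions. I choose the two grey ones and will measure them with one close crop.

```bash
python3 - <<'E'
from h import *
W=np.load("top.npy");im=cv2.imread("pics/top.png")
for n,(u,v) in dict(near=(296,302),far=(458,224),blue1=(410,221),blue2=(506,206),teal=(476,278)).items():
    w=W[v-32:v+33,u-32:u+33].reshape(-1,3);c=W[v,u]
    m=(abs(w[:,2]-c[2])<.008)&(np.linalg.norm(w[:,:2]-c[:2],axis=1)<.055)
    r=cv2.minAreaRect((w[m][:,:2]*1000).astype(np.float32));print(n,m.sum(),c.round(3),np.round(r[0],1),np.round(r[1],1),round(r[2],1))
# carton rim
z=W[150:300,90:215]; 
w=z.reshape(-1,3);m=(w[:,2]>.06)&(w[:,2]<.075);r=cv2.minAreaRect((w[m][:,:2]*1000).astype(np.float32));print("carton rim",m.sum(),r)
m=(w[:,2]>.0)&(w[:,2]<.012)&(abs(w[:,0]-.6)<.07)&(abs(w[:,1]-.31)<.06);print("floor",w[m].mean(0))
w=W[240:310,340:405].reshape(-1,3);m=w[:,2]>.07;print("mug",w[m].min(0),w[m].max(0))
cv2.imwrite("pics/crop.png",cv2.resize(im[190:330,270:530],None,fx=3,fy=3))
E
```

```text
near 647 [ 0.43  -0.016  0.059] [428.2 -14.3] [66.3 46.2] 7.6
far 624 [ 0.593 -0.372  0.059] [ 595.5 -377.9] [64.4 48.8] 9.4
blue1 637 [ 0.601 -0.266  0.059] [ 606.8 -269.4] [46.5 68.1] 10.1
blue2 640 [ 0.632 -0.482  0.055] [ 635.7 -491.3] [67.2 47.8] 39.3
teal 631 [ 0.475 -0.406  0.059] [ 475.8 -415. ] [46.7 66.5] 2.7
carton rim 1834 ((593.0762939453125, 315.4976806640625), (217.06939697265625, 222.32972717285156), 4.788985729217529)
floor [0.59834827 0.31175899 0.00542811]
mug [ 0.43647428 -0.22234243  0.07001911] [ 0.52051023 -0.14032717  0.09159134]
```

View pics/crop.png

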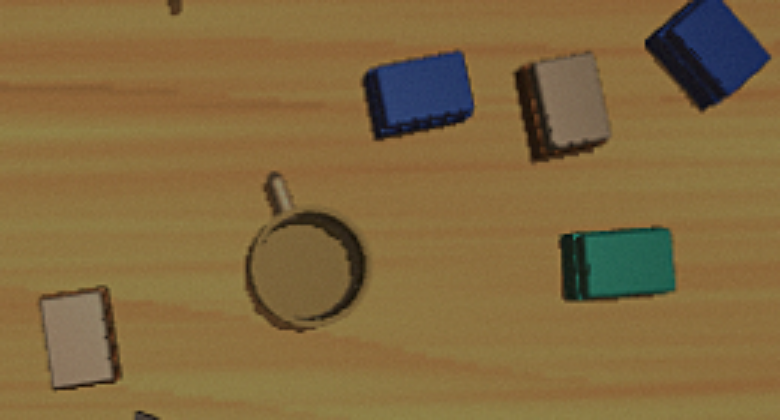

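Only these two have grey tops; blue and teal are excluded. I'll press the far one first, since it is near the start pose.

```bash
cat >> h.py <<'E'
def delta(p,th):
    o=ctrl.get_obs();R=np.array(o["ee_rot"]);c,s=np.cos(np.radians(th)),np.sin(np.radians(th))
    D=np.array([[c,s,0],[s,-c,0],[0,0,-1]])
    print(round(o["clock"],2),"tcp",np.round(o["tcp_pos"],4),"F",np.round(o["wrist_force"],2),"w",round(o["grip_width"],4))
    print("turn",np.round(cv2.Rodrigues(R.T@D)[0].ravel(),3),"shift mm",np.round(R.T@(np.array(p)-o["tcp_pos"])*1000,1))
E
python3 -c "
from h import *
delta([.5955,-.378,.15],9.4)"
```

```text
0.4 tcp [ 0.2427 -0.5758  0.1929] F [-0.34 -0.54 -0.41] w 0.0853
turn [-0.     0.     0.235] shift mm [402.  -45.3  42.9]
```

Call:
send_rows:
  series:
    - [0, 0, 0.235, 402, -45, 0, 0]
    - [0, 0, 0.235, 402, -45, 0, 0]
    - [0, 0, 0.235, 402, -45, 0, 0]
    - [0, 0, 0.235, 402, -45, 0, 0]
    - [0, 0, 0.235, 402, -45, 0, 0]
  squeeze: 40

```text
clock: 1.02
tcp_pos: [0.5147, -0.4235, 0.1931]
ee_rot: [[0.987, 0.163, 0.0], [0.163, -0.987, -0.0], [0.0, 0.0, -1.0]]
wrist_force: [0.6, -0.7, -0.2]
grip_width: -0.0002
```

```bash
python3 -c "
from h import *
delta([.5955,-.378,.11],9.4)"
```

```text
1.02 tcp [ 0.5147 -0.4235  0.1931] F [ 0.56 -0.66 -0.16] w -0.0002
turn [ 0. -0. -0.] shift mm [ 87.1 -31.7  83.1]
```

Call:
send_rows:
  series:
    - [0, 0, 0, 87, -32, 40, 0]
    - [0, 0, 0, 87, -32, 83, 0]
    - [0, 0, 0, 87, -32, 83, 0]
    - [0, 0, 0, 87, -32, 83, 0]

```text
clock: 1.52
tcp_pos: [0.595, -0.3779, 0.11]
ee_rot: [[0.987, 0.163, -0.001], [0.163, -0.987, 0.0], [-0.001, -0.0, -1.0]]
wrist_force: [0.4, 0.5, 0.1]
grip_width: 0.0
```

```bash
python3 - <<'E'
from h import *
delta([.5955,-.378,.062],9.4)
s=ctrl.snapshot("wrist");save(s,"w1")
W=world(s);w=W.reshape(-1,3);m=(abs(w[:,2]-.057)<.008)&(np.linalg.norm(w[:,:2]-[.5955,-.378],axis=1)<.055)
print(np.nanmedian(w[m],0),cv2.minAreaRect((w[m][:,:2]*1000).astype(np.float32)))
E
```

```text
1.52 tcp [ 0.595  -0.3779  0.11  ] F [0.44 0.52 0.1 ] w 0.0
turn [-0.     0.001  0.   ] shift mm [ 0.5  0.2 48. ]
[ 0.5997217  -0.37763908  0.05635797] ((596.982666015625, -378.0558166503906), (65.79601287841797, 46.13542938232422), 9.841470718383789)
```

View pics/w1.png

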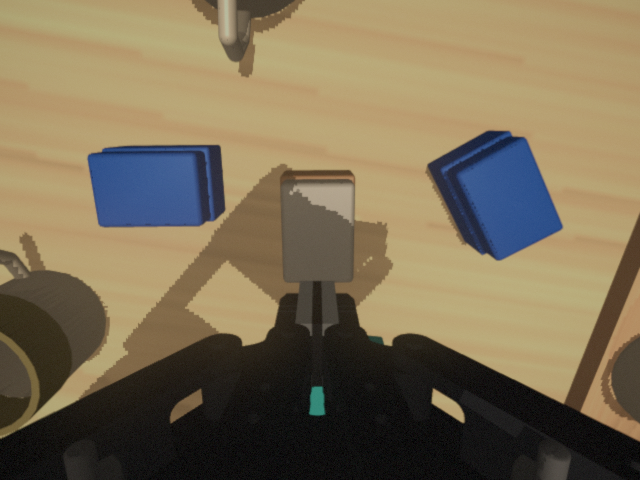

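The wrist view shows the grey cushion at (318,232), directly below and ahead of the shut fingers. Both blue look-alikes are well clear to either side. Now I press to z = 0.046 and hold.

Call:
send_rows:
  series:
    - [0, 0, 0, 2, 0, 40, 0]
    - [0, 0, 0, 2, 0, 54, 0]
    - [0, 0, 0, 2, 0, 60, 0]
    - [0, 0, 0, 2, 0, 64, 0]
    - [0, 0, 0, 2, 0, 64, 0]

```text
clock: 2.2
tcp_pos: [0.5976, -0.3789, 0.048]
ee_rot: [[0.987, 0.162, 0.002], [0.162, -0.987, -0.002], [0.002, 0.002, -1.0]]
wrist_force: [-0.5, 0.4, 0.0]
grip_width: 0.0004
```

Call:
send_rows:
  series:
    - [0, 0, 0, 0, 0, 0, 0]
    - [0, 0, 0, 0, 0, 0, 0]
    - [0, 0, 0, 0, 0, 0, 0]
    - [0, 0, 0, 0, 0, 0, 0]

```text
clock: 2.7
tcp_pos: [0.5976, -0.3789, 0.0481]
ee_rot: [[0.987, 0.162, 0.002], [0.162, -0.987, -0.002], [0.002, 0.002, -1.0]]
wrist_force: [-0.6, -0.9, 0.4]
grip_width: 0.0002
```

```bash
python3 -c "
from h import *
delta([.597,-.378,.046],9.8)"
```

```text
2.7 tcp [ 0.5976 -0.3789  0.0481] F [-0.59 -0.9   0.4 ] w 0.0002
turn [ 0.002 -0.002 -0.008] shift mm [-0.5 -1.   2.1]
```

Almost no force at z = 0.048. I go lower a little at a time.

Call:
send_rows:
  series:
    - [0, 0, 0, 0, 0, 4, 0]
    - [0, 0, 0, 0, 0, 4, 0]
    - [0, 0, 0, 0, 0, 4, 0]

```text
clock: 3.08
tcp_pos: [0.5975, -0.3789, 0.0439]
ee_rot: [[0.987, 0.162, 0.002], [0.162, -0.987, -0.001], [0.001, 0.002, -1.0]]
wrist_force: [0.8, 0.2, -0.4]
grip_width: -0.0002
```

```bash
python3 - <<'E'
from h import *
delta([.597,-.378,.046],9.8)
print(ctrl.get_obs()["joint_torque"])
s=ctrl.snapshot("wrist");save(s,"w2")
cv2.imwrite("pics/w2c.png",cv2.resize(s["image"][140:440,200:440,::-1],None,fx=2,fy=2))
W=world(s);print([W[v,318].round(4) for v in (150,200,230,260,280)])
E
```

```text
3.08 tcp [ 0.5975 -0.3789  0.0439] F [ 0.77  0.23 -0.43] w -0.0002
turn [ 0.002 -0.001 -0.008] shift mm [-0.4 -0.9 -2.1]
[ 4.50435313e-03 -6.79259634e+01 -2.41951865e+01 -7.86960027e-04
 -4.57223170e-03 -3.18390835e-05]
[array([ 0.6518, -0.3709,  0.0013]), array([ 0.6298, -0.3743,  0.0354]), array([ 0.6203, -0.3758,  0.057 ]), array([ 0.6061, -0.3781,  0.0565]), array([ 0.5967, -0.3797,  0.0572])]
```

View pics/w2c.png

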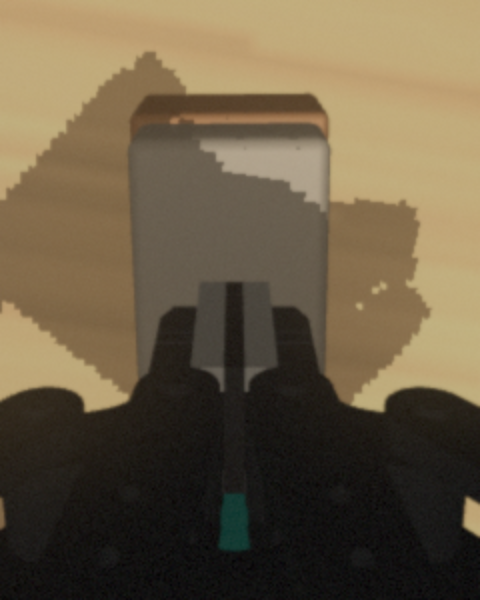

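The foam is still undeformed (z≈0.057 at row 280) under the fingers, so the tips are not pressing yet. I'll read the depth of the fingertips themselves.

```bash
python3 - <<'E'
from h import *
s=ctrl.snapshot("wrist");W=world(s)
for v in range(274,330,5): print(v,W[v,[304,308,326]].round(3).tolist())
E
```

```text
274 [[0.598, -0.373, 0.056], [0.598, -0.375, 0.056], [0.6, -0.383, 0.056]]
279 [[0.596, -0.373, 0.056], [0.596, -0.375, 0.056], [0.597, -0.383, 0.056]]
284 [[0.607, -0.372, 0.089], [0.608, -0.374, 0.091], [0.609, -0.381, 0.089]]
289 [[0.608, -0.373, 0.095], [0.608, -0.374, 0.095], [0.609, -0.38, 0.095]]
294 [[0.608, -0.373, 0.1], [0.608, -0.374, 0.099], [0.609, -0.38, 0.1]]
299 [[0.608, -0.373, 0.104], [0.607, -0.374, 0.102], [0.609, -0.38, 0.103]]
304 [[0.608, -0.373, 0.108], [0.608, -0.374, 0.108], [0.609, -0.38, 0.108]]
309 [[0.607, -0.373, 0.11], [0.608, -0.374, 0.111], [0.609, -0.38, 0.111]]
314 [[0.608, -0.373, 0.114], [0.608, -0.374, 0.114], [0.609, -0.38, 0.114]]
319 [[0.607, -0.373, 0.117], [0.608, -0.374, 0.118], [0.609, -0.38, 0.117]]
324 [[0.608, -0.373, 0.121], [0.607, -0.375, 0.12], [0.609, -0.38, 0.121]]
329 [[0.609, -0.373, 0.125], [0.606, -0.375, 0.12], [0.61, -0.38, 0.126]]
```

The wrist depth puts the finger ends about 43 mm above the reported TCP. I'll check this from the scene and top cameras.

```bash
python3 - <<'E'
from h import *
s=ctrl.snapshot("scene");W=world(s)
d=np.linalg.norm(W[...,:2]-[.5975,-.379],axis=-1)
m=(d<.03)&(W[...,2]>.062)&(W[...,2]<.14);v,u=np.nonzero(m);print("scene pts above foam",m.sum(),np.sort(W[m][:,2])[:8].round(3),u.min(),u.max(),v.min(),v.max())
cv2.imwrite("pics/s2.png",cv2.resize(s["image"][220:400,90:330,::-1],None,fx=3,fy=3))
E
```

```text
scene pts above foam 264 [0.087 0.089 0.089 0.089 0.09  0.09  0.091 0.091] 168 199 303 329
```

View pics/s2.png

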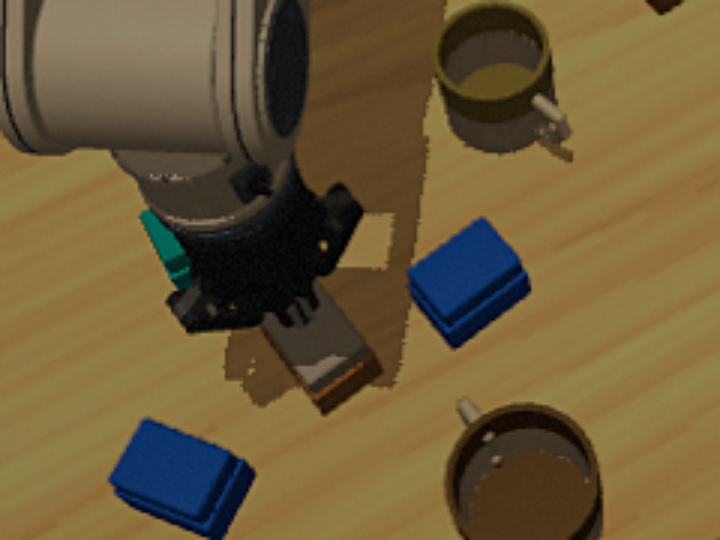

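The scene depth agrees: the visible fingertips are at z≈0.087 while the reported TCP is 0.044. The real tips therefore sit about 43 mm short of the reported TCP. I'll trust the cameras and descend until the wrist force shows contact, watching it in small steps.

Call:
send_rows:
  series:
    - [0, 0, 0, 0, 0, 14, 0]
    - [0, 0, 0, 0, 0, 22, 0]
    - [0, 0, 0, 0, 0, 25, 0]
    - [0, 0, 0, 0, 0, 25, 0]

```text
clock: 3.72
tcp_pos: [0.5975, -0.3788, 0.0186]
ee_rot: [[0.987, 0.162, 0.001], [0.162, -0.987, -0.001], [0.001, 0.001, -1.0]]
wrist_force: [-0.2, 0.4, 0.0]
grip_width: -0.0003
```

```bash
python3 - <<'E'
from h import *
delta([.597,-.378,.010],9.8)
s=ctrl.snapshot("wrist");W=world(s);z=W[...,2]
for v in (284,290,300,320,340,360,380,400): print(v,[round(float(z[v,u]),3) for u in (285,295,308,326,345,355)], W[v,308].round(3))
s=ctrl.snapshot("scene");W=world(s)
d=np.linalg.norm(W[...,:2]-[.5975,-.379],axis=-1)
m=(d<.03)&(W[...,2]>.059)&(W[...,2]<.14);print(np.sort(W[m][:,2])[:8].round(3))
E
```

```text
3.73 tcp [ 0.5975 -0.3788  0.0186] F [-0.18  0.44  0.03] w -0.0003
turn [ 0.001 -0.001 -0.008] shift mm [-0.4 -0.9  8.5]
284 [0.057, 0.056, 0.064, 0.064, 0.057, 0.057] [ 0.608 -0.374  0.064]
290 [0.057, 0.057, 0.071, 0.071, 0.056, 0.056] [ 0.608 -0.374  0.071]
300 [0.07, 0.069, 0.079, 0.078, 0.071, 0.056] [ 0.608 -0.374  0.079]
320 [0.085, 0.092, nan, 0.093, 0.085, 0.085] [nan nan nan]
340 [0.107, 0.107, 0.106, 0.105, 0.105, 0.106] [ 0.609 -0.375  0.106]
360 [0.114, 0.115, 0.105, 0.11, 0.116, 0.116] [ 0.602 -0.376  0.105]
380 [nan, 0.13, 0.105, 0.106, 0.13, 0.131] [ 0.595 -0.377  0.105]
400 [0.136, 0.131, 0.106, 0.106, 0.135, 0.136] [ 0.59  -0.378  0.106]
[0.059 0.059 0.059 0.059 0.059 0.06  0.06  0.06 ]
```

Tips are now at about 0.061, so the offset is a steady 42–43 mm at both heights. The palm parts at 0.13 and above shift with it, so the whole gripper reads about 43 mm too low. Foam contact is expected at reported z≈0.0135.

Call:
send_rows:
  series:
    - [0, 0, 0, 0, 0, 4, 0]
    - [0, 0, 0, 0, 0, 7, 0]
    - [0, 0, 0, 0, 0, 9, 0]
    - [0, 0, 0, 0, 0, 9, 0]

```text
clock: 4.32
tcp_pos: [0.5983, -0.3793, 0.0104]
ee_rot: [[0.987, 0.162, 0.003], [0.162, -0.987, -0.002], [0.002, 0.003, -1.0]]
wrist_force: [-0.2, -0.4, 2.0]
grip_width: -0.0002
```

```bash
python3 -c "
from h import *
delta([.597,-.378,.0035],9.8)"
```

```text
4.33 tcp [ 0.5983 -0.3793  0.0104] F [-0.24 -0.35  2.05] w -0.0002
turn [ 0.003 -0.002 -0.008] shift mm [-1.  -1.5  6.9]
```

Call:
send_rows:
  series:
    - [0, 0, 0, 0, 0, 3, 0]
    - [0, 0, 0, 0, 0, 6, 0]
    - [0, 0, 0, 0, 0, 6, 0]
    - [0, 0, 0, 0, 0, 6, 0]

```text
clock: 4.82
tcp_pos: [0.5983, -0.3793, 0.0045]
ee_rot: [[0.987, 0.162, 0.003], [0.162, -0.987, -0.002], [0.002, 0.003, -1.0]]
wrist_force: [0.1, -0.1, 3.3]
grip_width: -0.0001
```

```bash
python3 - <<'E'
from h import *
delta([.597,-.378,.0035],9.8)
s=ctrl.snapshot("wrist");W=world(s)
w=W.reshape(-1,3);m=(w[:,2]>.036)&(w[:,2]<.062)&(abs(w[:,0]-.62)<.008)&(abs(w[:,1]+.375)<.015);print("foam z",np.median(w[m][:,2]))
E
```

```text
4.83 tcp [ 0.5983 -0.3793  0.0045] F [ 0.14 -0.07  3.33] w -0.0001
turn [ 0.003 -0.002 -0.008] shift mm [-1.1 -1.5  1. ]
foam z 0.0434031905877216
```

About 3.3 N at roughly 12 mm compression (foam seen at z≈0.044), so this far cushion is the soft one. I lift and confirm on the near one.

Call:
send_rows:
  series:
    - [0, 0, 0, 0, 0, -20, 0]
    - [0, 0, 0, 0, 0, -70, 0]
    - [0, 0, 0, 0, 0, -130, 0]
    - [0, 0, 0, -15, -50, -140, 0]
    - [0, 0, 0.03, -31, -110, -140, 0]

```text
clock: 5.5
tcp_pos: [0.5498, -0.2755, 0.1468]
ee_rot: [[0.991, 0.131, 0.006], [0.131, -0.991, -0.004], [0.006, 0.005, -1.0]]
wrist_force: [0.7, 0.4, -0.5]
grip_width: -0.0003
```

Call:
send_rows:
  series:
    - [0, 0, 0, -17, -60, 0, 0]
    - [0, 0, 0, -34, -120, 0, 0]
    - [0, 0, 0, -50, -180, 0, 0]
    - [0, 0, 0, -66, -240, 0, 0]
    - [0, 0, 0, -66, -240, 0, 0]

```text
clock: 6.12
tcp_pos: [0.4505, -0.0431, 0.1458]
ee_rot: [[0.991, 0.135, 0.005], [0.135, -0.991, -0.004], [0.004, 0.004, -1.0]]
wrist_force: [0.8, 0.8, -0.3]
grip_width: -0.0002
```

```bash
python3 -c "
from h import *
delta([.428,-.0143,.04],7.6)"
```

```text
6.12 tcp [ 0.4505 -0.0431  0.1458] F [ 0.81  0.78 -0.34] w -0.0002
turn [ 0.004 -0.004  0.003] shift mm [-18.9 -32.  105.6]
```

Call:
send_rows:
  series:
    - [0.004, -0.004, 0, -19, -32, 30, 0]
    - [0.004, -0.004, 0, -19, -32, 75, 0]
    - [0.004, -0.004, 0, -19, -32, 100, 0]
    - [0.004, -0.004, 0, -19, -32, 106, 0]
    - [0.004, -0.004, 0, -19, -32, 106, 0]

```text
clock: 6.75
tcp_pos: [0.4285, -0.0148, 0.04]
ee_rot: [[0.991, 0.134, 0.001], [0.134, -0.991, -0.0], [0.001, 0.0, -1.0]]
wrist_force: [-0.6, -0.7, 0.4]
grip_width: -0.0001
```

```bash
python3 - <<'E'
from h import *
s=ctrl.snapshot("wrist")
W=world(s);w=W.reshape(-1,3);m=(abs(w[:,2]-.057)<.006)&(np.linalg.norm(w[:,:2]-[.428,-.0143],axis=1)<.055)
print(np.nanmedian(w[m],0),cv2.minAreaRect((w[m][:,:2]*1000).astype(np.float32)))
delta([.428,-.0143,.007],7.6)
E
```

```text
[ 0.44318781 -0.01015028  0.05665563] ((431.2416687011719, -13.106588363647461), (63.14771270751953, 46.18589782714844), 7.535231113433838)
6.8 tcp [ 0.4288 -0.0148  0.0404] F [0.66 0.53 0.87] w -0.0002
turn [ 0.    -0.002  0.002] shift mm [-0.8 -0.6 33.4]
```

Call:
send_rows:
  series:
    - [0, 0, 0, 1, 0, 18, 0]
    - [0, 0, 0, 1, 0, 26, 0]
    - [0, 0, 0, 1, 0, 31, 0]
    - [0, 0, 0, 1, 0, 33, 0]
    - [0, 0, 0, 1, 0, 33, 0]

```text
clock: 7.42
tcp_pos: [0.431, -0.0149, 0.0083]
ee_rot: [[0.991, 0.135, 0.004], [0.135, -0.991, -0.0], [0.004, 0.001, -1.0]]
wrist_force: [-0.2, -1.1, 10.8]
grip_width: -0.0004
```

Call:
send_rows:
  series:
    - [0, 0, 0, 0, 0, 0, 0]
    - [0, 0, 0, 0, 0, 0, 0]
    - [0, 0, 0, 0, 0, 0, 0]

```text
clock: 7.8
tcp_pos: [0.431, -0.0149, 0.0093]
ee_rot: [[0.991, 0.135, 0.004], [0.135, -0.991, -0.001], [0.004, 0.001, -1.0]]
wrist_force: [-2.3, 0.1, 9.4]
grip_width: -0.0002
```

```bash
python3 - <<'E'
from h import *
delta([.429,-.0143,.007],7.6)
s=ctrl.snapshot("wrist");W=world(s);th=np.radians(7.6);c=np.array([.43,-.0135])+.022*np.array([np.cos(th),np.sin(th)])
w=W.reshape(-1,3);m=(w[:,2]>.036)&(w[:,2]<.062)&(np.linalg.norm(w[:,:2]-c,axis=1)<.008);print("foam z",np.median(w[m][:,2]))
E
```

```text
7.8 tcp [ 0.431  -0.0149  0.0093] F [-2.3   0.14  9.36] w -0.0002
turn [ 0.001 -0.004  0.002] shift mm [-1.9 -0.9  2.3]
foam z 0.0482938414707062
```

9.4–10.8 N at about 8 mm, so the near cushion is the firm one. I lift, open and re-measure.

Call:
send_rows:
  series:
    - [0, 0, 0, 0, 0, -15, 0]
    - [0, 0, 0, 0, 0, -60, 70]
    - [0, 0, 0, 0, 0, -80, 70]
    - [0, 0, 0, 0, 0, -80, 70]
    - [0, 0, 0, 0, 0, -80, 70]

```text
clock: 8.48
tcp_pos: [0.4303, -0.0149, 0.0891]
ee_rot: [[0.991, 0.135, 0.004], [0.135, -0.991, -0.001], [0.004, 0.001, -1.0]]
wrist_force: [-0.1, -0.5, -0.5]
grip_width: 0.0598
```

```bash
python3 - <<'E'
from h import *
s=ctrl.snapshot("wrist");save(s,"w3")
W=world(s);w=W.reshape(-1,3)
for lo,hi in((.052,.062),(.03,.062)):
    m=(w[:,2]>lo)&(w[:,2]<hi)&(np.linalg.norm(w[:,:2]-[.429,-.0143],axis=1)<.055)
    print(cv2.minAreaRect((w[m][:,:2]*1000).astype(np.float32)))
delta([.4295,-.0138,.02],7.6)
E
```

```text
((429.9683837890625, -13.231956481933594), (65.44194793701172, 46.1865234375), 7.6711225509643555)
((430.88134765625, -13.044754028320312), (67.3011474609375, 50.06660842895508), 7.676159858703613)
8.53 tcp [ 0.43   -0.0149  0.0887] F [0.08 0.77 0.22] w 0.0597
turn [ 0.001 -0.003  0.002] shift mm [-0.6 -1.2 68.7]
```

View pics/w3.png

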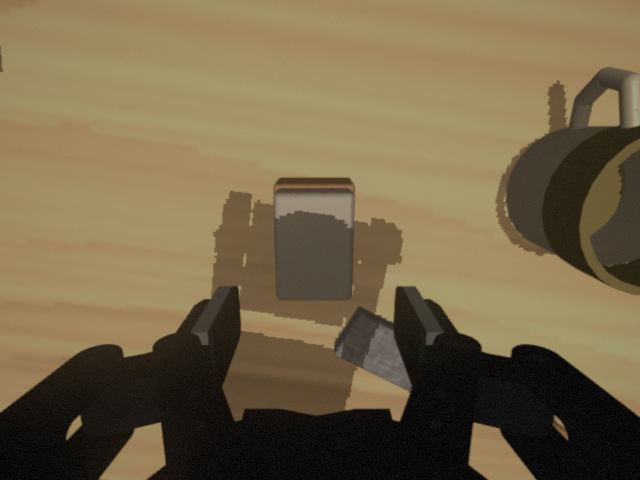

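The wrist view shows the firm cushion at (314,240) between the open fingers. The trowel blade corner at (360,308) lies behind and to the right, so I check its distance to the right finger's landing spot.

```bash
python3 - <<'E'
from h import *
s=ctrl.snapshot("wrist");W=world(s)
for u,v in((361,309),(365,315),(390,325),(340,345)):print(u,v,W[v,u].round(3))
# finger tip pixels
for u,v in((228,292),(232,300),(402,292),(408,300)):print("finger",u,v,W[v,u].round(3))
th=np.radians(7.7);R=np.array([[np.cos(th),np.sin(th)],[-np.sin(th),np.cos(th)]])
w=W.reshape(-1,3);l=(w[:,:2]-[.430,-.0132])@R.T
m=(w[:,2]>.005)&(w[:,2]<.06)&(l[:,1]<-.03)&(l[:,1]>-.065)&(abs(l[:,0])<.06)
print("obstacle local x max",l[m].max(0) if m.any() else None,w[m][:,2].max() if m.any() else 0)
delta([.434,-.0128,.02],7.6)
E
```

```text
361 309 [ 0.373 -0.056  0.009]
365 315 [ 0.372 -0.058  0.016]
390 325 [ 0.364 -0.079  0.011]
340 345 [ 0.346 -0.044  0.017]
finger 228 292 [0.436 0.018 0.142]
finger 232 300 [0.435 0.016 0.145]
finger 402 292 [ 0.445 -0.043  0.143]
finger 408 300 [ 0.445 -0.044  0.149]
obstacle local x max None 0
8.57 tcp [ 0.4299 -0.0149  0.0885] F [-0.14 -0.28 -0.35] w 0.0596
turn [ 0.001 -0.002  0.002] shift mm [ 4.1 -1.6 68.5]
```

The trowel is about 60 mm clear. At this opening the tips read about 48 mm above the reported TCP, so I grip at reported z≈-0.040.

Call:
send_rows:
  series:
    - [0, 0, 0, 1, -2, 40, 74]
    - [0, 0, 0, 1, -2, 85, 74]
    - [0, 0, 0, 1, -2, 110, 74]
    - [0, 0, 0, 1, -2, 122, 74]
    - [0, 0, 0, 1, -2, 127, 74]

```text
clock: 9.2
tcp_pos: [0.4305, -0.0128, -0.0392]
ee_rot: [[0.991, 0.135, 0.001], [0.135, -0.991, -0.0], [0.001, 0.0, -1.0]]
wrist_force: [0.6, -0.8, -0.4]
grip_width: 0.0635
```

Call:
send_rows:
  series:
    - [0, 0, 0, 0, 0, 0, 74]
    - [0, 0, 0, 0, 0, 0, 20]
    - [0, 0, 0, 0, 0, 0, 20]
    - [0, 0, 0, 0, 0, 0, 20]
    - [0, 0, 0, 0, 0, 0, 20]
  squeeze: 35

```text
clock: 9.82
tcp_pos: [0.4311, -0.0128, -0.0384]
ee_rot: [[0.991, 0.134, 0.002], [0.134, -0.991, -0.0], [0.002, 0.001, -1.0]]
wrist_force: [-0.9, 0.6, 7.4]
grip_width: 0.0497
```

```bash
python3 - <<'E'
from h import *
delta([.43,-.0132,.1],7.7)
s=ctrl.snapshot("wrist");save(s,"w4")
E
```

```text
9.82 tcp [ 0.4311 -0.0128 -0.0384] F [-0.88  0.62  7.41] w 0.0497
turn [ 0.001 -0.002  0.   ] shift mm [  -0.8    0.3 -138.4]
```

View pics/w4.png

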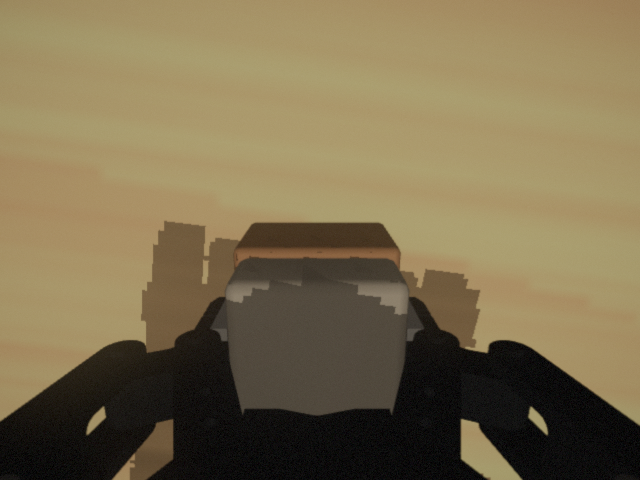

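The grip stopped at 49.7 mm on the cork (cushion at (318,310) between the fingers). Now I lift.

Call:
send_rows:
  series:
    - [0, 0, 0, 0, 0, -15, 20]
    - [0, 0, 0, 0, 0, -50, 20]
    - [0, 0, 0, 0, 0, -90, 20]
    - [0, 0, 0, 0, 0, -130, 20]
    - [0, 0, 0, 0, 0, -140, 20]

```text
clock: 10.5
tcp_pos: [0.4323, -0.0128, 0.1045]
ee_rot: [[0.991, 0.134, 0.008], [0.135, -0.991, -0.001], [0.008, 0.002, -1.0]]
wrist_force: [0.3, 0.5, -0.7]
grip_width: 0.0493
```

Call:
send_rows:
  series:
    - [0, 0, 0, 14, -20, 0, 20]
    - [0, 0, 0, 42, -60, 0, 20]
    - [0, 0, 0, 70, -100, 0, 20]
    - [0, 0, 0, 98, -140, 0, 20]
    - [0, 0, 0, 126, -180, 0, 20]

```text
clock: 11.12
tcp_pos: [0.5327, 0.1837, 0.1045]
ee_rot: [[0.991, 0.135, 0.006], [0.135, -0.991, -0.001], [0.006, 0.002, -1.0]]
wrist_force: [0.4, -0.4, -1.2]
grip_width: 0.0497
```

```bash
python3 -c "
from h import *
delta([.598,.312,.1],5)"
```

```text
11.12 tcp [0.5327 0.1837 0.1045] F [ 0.43 -0.37 -1.2 ] w 0.0497
turn [ 0.002 -0.006  0.048] shift mm [  81.9 -118.3    4.8]
```

Call:
send_rows:
  series:
    - [0, -0.006, 0.02, 28, -40, 0, 20]
    - [0, -0.006, 0.04, 55, -80, 0, 20]
    - [0, -0.006, 0.05, 75, -108, 0, 20]
    - [0, -0.006, 0.05, 82, -118, 0, 20]
    - [0, -0.006, 0.05, 82, -118, 0, 20]

```text
clock: 11.75
tcp_pos: [0.5974, 0.3115, 0.104]
ee_rot: [[0.996, 0.086, -0.001], [0.086, -0.996, -0.003], [-0.001, 0.003, -1.0]]
wrist_force: [0.3, 0.7, -1.4]
grip_width: 0.0498
```

```bash
python3 - <<'E'
from h import *
s=ctrl.snapshot("scene");W=world(s)
cv2.imwrite("pics/s3.png",cv2.resize(s["image"][60:280,330:600,::-1],None,fx=2.5,fy=2.5))
delta([.598,.312,-.033],5)
E
```

```text
11.8 tcp [0.5971 0.3107 0.104 ] F [-0.45 -0.34 -1.66] w 0.0493
turn [ 0.003  0.002 -0.002] shift mm [  1.2  -1.6 137. ]
```

View pics/s3.png

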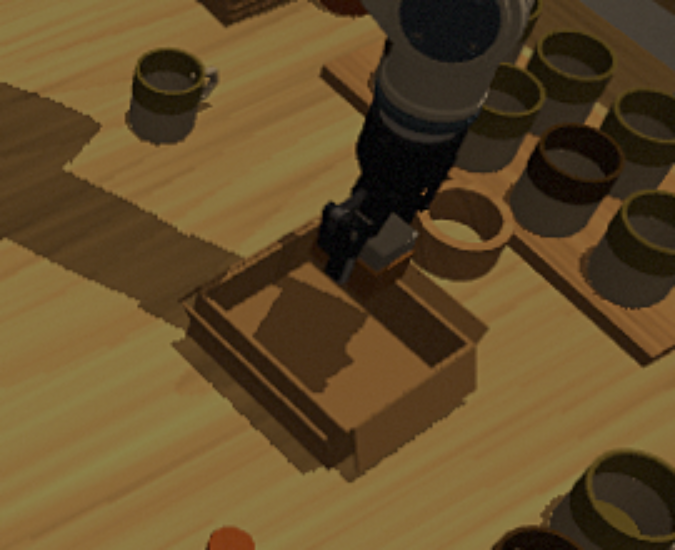

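The cushion is held level above the carton interior, at (385,250) in the crop. I lower to the floor, expected at reported z≈-0.033.

Call:
send_rows:
  series:
    - [0, 0, 0, 1, -1, 30, 20]
    - [0, 0, 0, 1, -1, 70, 20]
    - [0, 0, 0, 1, -1, 105, 20]
    - [0, 0, 0, 1, -1, 125, 20]
    - [0, 0, 0, 1, -1, 130, 20]

```text
clock: 12.42
tcp_pos: [0.597, 0.3103, -0.027]
ee_rot: [[0.996, 0.084, -0.003], [0.084, -0.996, -0.004], [-0.004, 0.004, -1.0]]
wrist_force: [-0.3, -0.6, -1.1]
grip_width: 0.0498
```

Call:
send_rows:
  series:
    - [0, 0, 0, 0, 0, 3, 20]
    - [0, 0, 0, 0, 0, 6, 20]
    - [0, 0, 0, 0, 0, 6, 20]

```text
clock: 12.8
tcp_pos: [0.5974, 0.3104, -0.0323]
ee_rot: [[0.996, 0.085, -0.002], [0.085, -0.996, -0.004], [-0.003, 0.003, -1.0]]
wrist_force: [0.1, -0.4, -1.4]
grip_width: 0.0493
```

Call:
send_rows:
  series:
    - [0, 0, 0, 0, 0, 2, 20]
    - [0, 0, 0, 0, 0, 2, 20]

```text
clock: 13.05
tcp_pos: [0.5977, 0.3107, -0.0333]
ee_rot: [[0.996, 0.085, -0.002], [0.085, -0.996, -0.003], [-0.002, 0.003, -1.0]]
wrist_force: [-2.1, -0.5, 4.7]
grip_width: 0.0499
```

Contact with the floor shows as +4.7 N. I raise 1 mm, release, then lift out.

Call:
send_rows:
  series:
    - [0, 0, 0, 0, 0, -1, 40]
    - [0, 0, 0, 0, 0, -1, 72]
    - [0, 0, 0, 0, 0, -1, 72]
    - [0, 0, 0, 0, 0, -1, 72]

```text
clock: 13.55
tcp_pos: [0.5977, 0.3107, -0.0323]
ee_rot: [[0.996, 0.085, -0.002], [0.085, -0.996, -0.003], [-0.002, 0.003, -1.0]]
wrist_force: [-0.6, -0.2, -0.4]
grip_width: 0.0615
```

Call:
send_rows:
  series:
    - [0, 0, 0, 0, 0, -20, 72]
    - [0, 0, 0, 0, 0, -60, 72]
    - [0, 0, 0, 0, 0, -110, 72]
    - [0, 0, 0, 0, 0, -160, 72]
    - [0, 0, 0, 0, 0, -180, 72]

```text
clock: 14.18
tcp_pos: [0.5999, 0.3122, 0.1528]
ee_rot: [[0.996, 0.085, 0.004], [0.085, -0.996, -0.0], [0.004, 0.001, -1.0]]
wrist_force: [0.4, 0.1, -0.3]
grip_width: 0.0614
```

Call:
send_rows:
  series:
    - [0, 0, 0, -60, 0, 0, 72]
    - [0, 0, 0, -110, 0, 0, 72]
    - [0, 0, 0, -150, 0, 0, 72]
    - [0, 0, 0, -150, 0, 0, 72]
    - [0, 0, 0, -150, 0, 0, 72]

```text
clock: 14.8
tcp_pos: [0.4511, 0.2999, 0.1526]
ee_rot: [[0.996, 0.085, 0.005], [0.085, -0.996, 0.0], [0.005, 0.0, -1.0]]
wrist_force: [-0.1, 0.3, -0.1]
grip_width: 0.0615
```

```bash
python3 - <<'E'
from h import *
o=ctrl.get_obs();print(o["clock"],o["tcp_pos"],o["wrist_force"],o["grip_width"])
for n in["scene","top"]:
    s=ctrl.snapshot(n);save(s,"end_"+n);W=world(s)
    for l in["pad_a_mid","mug_mid"]:
        for r in ctrl.tip_of(s,l)[:4]:print(n,l,np.round(r["position"],3),round(r["score"],2))
    w=W.reshape(-1,3)
    for nm,c,z in(("carton",[.598,.311],.061),("soft",[.597,-.378],.056)):
        m=(abs(w[:,2]-z)<.007)&(np.linalg.norm(w[:,:2]-c,axis=1)<.05)
        if m.sum()>20:
            p=w[m];A=np.c_[p[:,:2],np.ones(len(p))];k=np.linalg.lstsq(A,p[:,2],rcond=None)[0]
            print(n,nm,m.sum(),np.median(p,0).round(3),"slope",k[:2].round(3),cv2.minAreaRect((p[:,:2]*1000).astype(np.float32)))
E
```

```text
14.8 [0.4510966  0.29985307 0.15255873] [-0.0647636   0.30743978 -0.05469981] 0.061487559791968176
scene pad_a_mid [0.599 0.31  0.033] 0.62
scene mug_mid [ 0.479 -0.182  0.048] 0.79
scene carton 443 [0.599 0.307 0.062] slope [-0.006  0.002] ((598.0286865234375, 311.1039733886719), (65.46470642089844, 47.50327682495117), 2.8267791271209717)
scene soft 729 [ 0.6   -0.377  0.056] slope [-0.013  0.014] ((598.1471557617188, -377.095703125), (67.1655502319336, 46.149105072021484), 8.356371879577637)
top pad_a_mid [0.598 0.312 0.03 ] 0.72
top pad_a_mid [ 0.6   -0.378  0.03 ] 0.25
top mug_mid [ 0.481 -0.182  0.042] 0.89
top mug_mid [0.594 0.309 0.031] 0.18
top carton 585 [0.594 0.308 0.061] slope [-0.007  0.018] ((594.5025634765625, 309.4874572753906), (65.31103515625, 47.00679397583008), 6.030659198760986)
top soft 635 [ 0.595 -0.377  0.056] slope [ 0.002 -0.017] ((595.5549926757812, -377.8174743652344), (64.84371185302734, 47.91609573364258), 9.581525802612305)
```

View pics/end_scene.png

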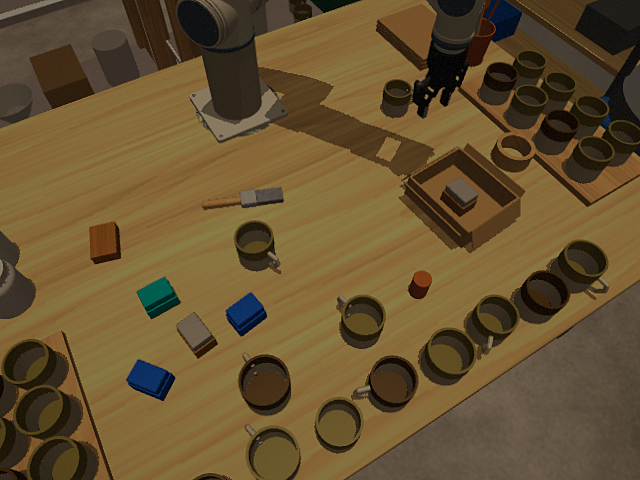

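The firm cushion stands level in the carton at (460,195). The soft one at (197,334) and the mug at (254,243) have not moved, and the gripper is clear.

```bash
python3 -c "
from workcell import ctrl
print(ctrl.job_done())"
```

```text
the job is handed in; nothing more can be done
None
```

The firm cushion is standing in the carton and the job is handed in; no verdict was reported. I pressed both cushions:

- **Far cushion:** about 3.3 N at roughly 12 mm, so it is the soft one, and it stays in place.
- **Near cushion:** about 9–11 N at roughly 8–9 mm, so it is the firm one. I gripped it across the cork and set it on the carton floor, using about 15 s of the 64 s.

**Last checks:**
- The firm cushion is within about 4 mm of the carton centre, with its top level at z≈0.061 (slope under 0.02 rad).
- The soft cushion moved by about 1 mm or less in the top camera.
- The mug is within the detector's error of where it began.
- The gripper is clear of everything.

**Disagreement:** the reported TCP read about 40 mm lower than the real fingertips. Three things showed this: two cameras, no force at the expected contact height, and the foam height when pressed. My first press at the nominal height therefore touched nothing. After that I worked from the cameras and wrist force, using reported heights down to about -0.039 m.

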